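# Show a loose bladder stone to the bench camera

### The job

Lock the bench camera's fold-back column by sliding the barrel bolt at its foot fully home, then lift the specimen tray by its black grip and carry it to the camera without touching the round bladder stone or tipping it out of its shallow pocket. Finish holding the tray in the air, level and still, its pocket end pointing straight at the lens and the stone about 7 cm in front of the lens and centred on it; do not put the tray down or let go. Do not knock the camera or disturb the specimen cup, petri dish or tweezers.

Things in the scene. Friction and masses are not known exactly. Their poses are not given: they have to be found in the camera images.
- stand: Fixed camera stand: grey base plate 260 x 100 x 10 mm. Origin: centre of its underside; +x along the plate to the column (roughly away from the robot), z up. Column with black camera (50 mm wide, top at z = 189 mm) at x = 66 to 118 mm, looking along -x; front of its white ring light (55 mm across) at x = 40 mm. The bolt lies on the middle line; steel guides 24 mm wide reach z = 33 mm.
- bolt (a joint): Barrel bolt, in m: 0 = fully drawn back, 0.040 = fully home in the keeper bore of the column's foot (an end stop). It slides along the stand's +x, with about 2 N friction, and stays where it is left. It starts within 6 mm of fully drawn back.
- bolt_knob (a point): Point on the axis of the bolt's upright steel knob, 50 mm above the worktop; moves with the bolt. 12 mm round stem from z = 26 to 60 mm, 17 mm ball end centred at z = 63 mm. Stand x of the knob: -85 mm with the bolt at 0, -45 mm when home; guides up to z = 33 mm lie at stand x = -104 to -92 mm and -28 to -16 mm.
- column (a joint): The camera column's hinge at its heel, rad: 0 = upright (start), grows as it is knocked over backwards.
- lens (a point): Centre of the camera lens' front face, 165 mm above the worktop. Its axes are those of the stand while the column is upright: it looks along its -x axis.
- tray: Loose specimen tray, dark blue plate with a steel edge, 141 x 65 x 10.5 mm, 0.14 to 0.28 kg, centre of mass under the grip. Origin: centre of the underside; +x to the pocket end, z up; paper label at the -x end. Black upright grip at its middle: 44 mm long (x), 12 mm thick (y), up to z = 63 mm, on a 54 x 24 mm flange that tops out at z = 14 mm.
- grip (a point): Middle of the tray's black grip, at (0, 0, 45) mm in the tray's frame; pinch it across the tray's y.
- pocket (a point): Where the stone's centre is when it lies in the middle of the pocket: (45, 0, 20) mm in the tray's frame. The pocket is round, 24 mm across and 2 mm deep in the 10 mm deck; the stone can roll about 5 mm to any side in it, and rolls out if the tray is tipped a little over 30 degrees, or jerked.
- stone: Loose round bladder stone, a sand-coloured ball of 24 mm diameter, 14 g. Origin: its centre (its axes turn as it rolls). It starts in the tray's pocket.
- cup: Specimen cup with a yellow lid, 58 mm across, 75 mm tall; leave it alone. Origin: centre of the underside.
- dish: Petri dish, 62 mm across, 15 mm tall; leave it alone. Origin: centre of the underside.
- tweezers: Steel tweezers, 114 mm long, lying flat; leave them alone. Origin: middle of the underside.

How it is judged:
By the outcome, as a careful person would: the job done as asked, in the order asked, and still so for the second after the job is handed in, while the arm keeps its last pose, push and grip.
It also fails if it takes over 58 s, if anything falls off the work surface, if the arm or the gripper's body presses on something with over 40 N, if the wrist force passes 120 N, or if a joint passes its speed limit or range.

### The arm

A 6-joint arm with a two-finger parallel gripper is mounted at the origin on a cart in front of the work surface, level with it; the furniture and walls round the work are solid. World frame = base frame: x ahead of the robot, y to its left, z up, the work surface at z = 0. Lengths are in m, angles in rad, forces in N, time in s.
With the tool pointing down it reaches from about 0.3 to 0.85 m from the base axis. Payload 5.4 kg.
Tool frame: the origin (TCP) lies midway between the tips of the shut fingers; the grasp point (between the pads) lies 19 mm behind it; z points along the fingers, y is the line along which they close (so a half turn about z gives the same grasp; the last joint's range is limited). The gripper opens to 85 mm and grips with 20 to 120 N. Pads are 22 mm wide; open, the fingers measure 114 mm over their backs; the gripper's body (76 mm by 85 mm) begins 54 mm behind the grasp point. The pads swing forward as they close: fully open they stand 13 mm farther back than shut.
Start: joints at [1.122, 0.158, 1.597, -0, 1.386, -0.21], TCP at [0.136, 0.559, 0.231] pointing down, gripper open.
Joint ranges: [-2.91, 2.91], [-0.94, 2.29], [0.18, 2.7], [-1.29, 4.43], [0.17, 2.64], [-3, 3]. Speed limits (rad/s): [2.57, 2.57, 3.14, 3.14, 3.14, 3.14].

### API

Orientations are given as a unit quaternion [x, y, z, w].
In Python, from workcell import sense, optics, ctrl, spotter gives the robot as it stands.
- The arm moves only by the shell command python3 -m creep 'ROWS'. ROWS is JSON, a list of rows, each an object with "offset": the shift along the world's x, y, z in mm, a list of three; "rot": the turn, a rotation vector about the world's x, y, z in degrees, a list of three; "jaw": the closure, from -1 (fully open) to 1 (shut), so that 0 is half open. In form: [{"offset": [tx, ty, tz], "rot": [rx, ry, rz], "jaw": jaw}, ...]. A call has 1 to 12 rows; each row is the pose to reach, as a shift and turn from the pose commanded when the call began; what a row does not reach only later rows make up. A row lasts 1/8 s, in which the tool goes at most 62.5 mm and 10.7 degrees, less where a joint would pass 70% of its speed; a pose out of reach is approached as far as the arm can. A call with a gripper value outside its range is refused whole. The fingers move at their own pace and stop on an object; the grip force is fixed at half the most. Time passes only in rows, so rows that repeat a pose let the fingers close. It gives the time, the measured TCP pose, the force, the opening and the grip force at its end, in the units of the state.
- sense(): the state, without advancing time (a new reading comes with each control period).
- optics.get_image(name): name is "scene" or "side" or "wrist"; returns a dict with "img" (420x560x3 uint8, blue, green, red), "fx", "fy", "cx", "cy" (pixels), "R" (3x3) and "t" (3): a world point X has camera coordinates R X + t; the wrist camera has in their place "tool_from_camera" (4x4, takes a point from camera to tool coordinates, whose origin is the TCP and whose axes are the flange's). Camera axes: x right, y down, z forward; pixel columns grow to the right and rows downward; lengths in m; the calibration is good to about 2 mm. The wrist camera is an equidistant fisheye: a pixel r from the principal point sees the ray r / f radians off the axis. A picture is of the moment at which its call begins: read the wrist's pose just before it. There is no depth.
- ctrl.close_job(): hands the job in; it is judged then, once.
Trained networks look in the newest picture that a camera, given by its name, has taken for a name from the list of things; names that differ only in an ending like _2 or _b are one class to them, and where a whole thing is asked for, a point or a joint stands for the part that bears it (a point fixed in the world has none). Each returns a list of dicts, best first, with "confidence" (0 to 1); they miss things now and then, are a little off and sometimes report something else, mostly with a low value. They report only what shows in the picture. A call takes as long as a camera call.
- spotter.search_frame(camera, target): "rect" ([left, top, width, height] in pixels, round what is visible of it).
- spotter.spot_point(camera, target): "at" ([column, row] in pixels: a listed point, or the origin of a listed thing).
The state is a dict: "clock": time; "q": joint angles; "joint_velocities": joint speeds; "joint_torque": joint torques, N m; "position": TCP position; "ee_rot": TCP orientation; "ft_force": force on the tool from outside, world axes, zero at the start; "torque": the same for the moment, N m; "grip_width": finger opening in m; "gripper_force": force on a finger pad.
Only numpy, scipy, OpenCV 4.12 (cv2) and the standard library are available. Lean on these libraries where they do the work, as an engineer would, in place of code of your own. Each camera call takes 0.05 s, during which the arm holds its last target. There are 200 camera calls.

## Working session

There is one attempt and no reset: what is moved stays moved. The work goes in short steps, Python scripts to look and compute and a shell command to move; the robot and the scene stay as the last step left them, time stands still between calls to the robot, and variables do not carry over. Pictures are saved under pics/ and viewed, at most 10 in all, crops included, and the job is handed in when it is done.

```bash
mkdir -p pics
cat > h.py <<'E'
import numpy as np, cv2
from workcell import sense, optics, ctrl, spotter
from scipy.spatial.transform import Rotation as Ro
def ray(c,px):
    R=np.array(c["R"]);t=np.array(c["t"])
    d=R.T@np.array([(px[0]-c["cx"])/c["fx"],(px[1]-c["cy"])/c["fy"],1]);return -R.T@t,d/np.linalg.norm(d)
def atz(c,px,z):
    o,d=ray(c,px);return o+d*(z-o[2])/d[2]
def tri(rs):
    A=0;b=0
    for o,d in rs:
        P=np.eye(3)-np.outer(d,d);A=A+P;b=b+P@o
    return np.linalg.solve(A,b)
E
cat > a.py <<'E'
from h import *
cs={}
for n in("scene","side"):
    cs[n]=optics.get_image(n);cv2.imwrite(f"pics/{n}0.png",cs[n]["img"])
    c=cs[n]
    for t,z in(("bolt_knob",.05),("lens",.165),("grip",.045),("pocket",.02),("stone",.02),("stand",0),("tray",0),("cup",0),("dish",0),("tweezers",0)):
        r=spotter.spot_point(n,t)[:2]
        print(n,t,[(np.round(q["at"]),round(q["confidence"],2),np.round(atz(c,q["at"],z),3)) for q in r])
print(sense())
E
python3 a.py
```

```text
scene bolt_knob [(array([312., 180.]), 0.59, array([ 0.466, -0.158,  0.05 ]))]
scene lens [(array([269., 149.]), 0.74, array([ 0.589, -0.123,  0.165]))]
scene grip [(array([310., 251.]), 0.65, array([0.461, 0.171, 0.045]))]
scene pocket [(array([295., 264.]), 0.85, array([0.494, 0.189, 0.02 ]))]
scene stone [(array([294., 263.]), 0.62, array([0.498, 0.188, 0.02 ]))]
scene stand [(array([280., 197.]), 0.79, array([ 0.564, -0.134,  0.   ]))]
scene tray [(array([314., 265.]), 0.66, array([0.452, 0.17 , 0.   ]))]
scene cup [(array([226., 244.]), 0.75, array([0.678, 0.103, 0.   ]))]
scene dish [(array([213., 272.]), 0.68, array([0.686, 0.212, 0.   ])), (array([310., 177.]), 0.39, array([ 0.478, -0.266,  0.   ]))]
scene tweezers [(array([329., 334.]), 0.66, array([0.418, 0.366, 0.   ]))]
side bolt_knob [(array([385., 278.]), 0.52, array([ 0.475, -0.146,  0.05 ])), (array([305., 201.]), 0.17, array([0.637, 0.111, 0.05 ]))]
side lens [(array([394., 214.]), 0.6, array([ 0.59 , -0.126,  0.165]))]
side grip [(array([263., 250.]), 0.87, array([0.458, 0.17 , 0.045]))]
side pocket [(array([258., 2
[... 594 characters left out ...]
ock': 1.1, 'q': array([ 1.12190963e+00,  1.58395275e-01,  1.59702812e+00, -1.00213949e-05,
        1.38621040e+00, -2.10089662e-01]), 'joint_velocities': array([-0.00219548,  0.00126634, -0.00068749,  0.00055583, -0.00161452,
        0.00147284]), 'joint_torque': array([ 1.93881933e-04, -3.96016610e+01, -3.31703532e+01, -3.11320964e-04,
        6.83684120e-04, -1.04146931e-06]), 'position': array([0.13601054, 0.55864946, 0.2312877 ]), 'ee_rot': array([ 1.19114113e-01,  9.92880571e-01, -2.10566424e-05, -1.99480760e-06]), 'ft_force': array([-0.12362348,  0.34847516,  0.52563495]), 'torque': array([ 0.01611611, -0.08423899,  0.03945032]), 'gripper_force': 0.0, 'grip_width': 0.08532693521305558}
```

View pics/scene0.png

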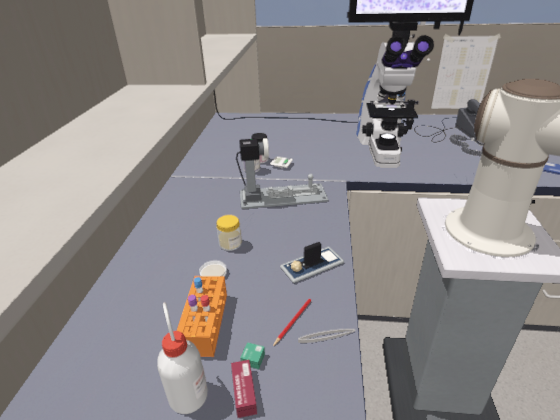

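View pics/side0.png

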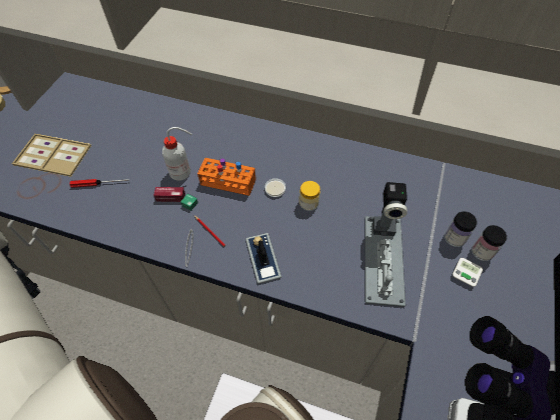

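The scene shows the stand at about (285,185) with its column at (250,165), the tray at (312,263) with the stone at (296,265). In the side view the stand is at (385,260) and the tray at (263,257), with its stone end at the top. Moving over the knob for a closer look.

```bash
python3 -m creep '[{"offset":[30,-55,20],"rot":[0,0,2],"jaw":-1},{"offset":[300,-710,20],"rot":[0,0,26],"jaw":-1},{"offset":[300,-710,20],"rot":[0,0,26],"jaw":-1},{"offset":[300,-710,20],"rot":[0,0,26],"jaw":-1},{"offset":[300,-710,20],"rot":[0,0,26],"jaw":-1},{"offset":[300,-710,20],"rot":[0,0,26],"jaw":-1},{"offset":[300,-710,20],"rot":[0,0,26],"jaw":-1},{"offset":[300,-710,20],"rot":[0,0,26],"jaw":-1},{"offset":[300,-710,20],"rot":[0,0,26],"jaw":-1},{"offset":[300,-710,20],"rot":[0,0,26],"jaw":-1},{"offset":[300,-710,20],"rot":[0,0,26],"jaw":-1},{"offset":[300,-710,20],"rot":[0,0,26],"jaw":-1}]'
cat >> h.py <<'E'
def wray(s,c,px):
    T=np.array(c["tool_from_camera"]);u=np.array([(px[0]-c["cx"])/c["fx"],(px[1]-c["cy"])/c["fy"]])
    th=np.linalg.norm(u);d=np.r_[u/th*np.sin(th),np.cos(th)]
    R=Ro.from_quat(s["ee_rot"]).as_matrix()
    return R@T[:3,3]+s["position"],R@T[:3,:3]@d
def watz(s,c,px,z):
    o,d=wray(s,c,px);return o+d*(z-o[2])/d[2]
E
cat > w.py <<'E'
import sys
from h import *
s=sense();c=optics.get_image("wrist");cv2.imwrite(sys.argv[1],c["img"])
print(s["clock"],s["position"],s["q"],np.round(np.array(c["tool_from_camera"]),3),c["fx"],c["cx"],c["cy"])
zz=dict(bolt_knob=.05,lens=.165,grip=.045,pocket=.02,stone=.02,stand=0,tray=0)
for t in sys.argv[2:]:
    print(t,[(np.round(q["at"]),round(q["confidence"],2),np.round(watz(s,c,q["at"],zz[t]),4)) for q in spotter.spot_point("wrist",t)[:2]])
E
python3 w.py pics/w1.png bolt_knob lens stand
```

```text
clock: 2.6
position: [0.4234, -0.1217, 0.2516]
ee_rot: [-0.107, 0.994, -0.0, 0.001]
ft_force: [-0.1, 0.5, 0.5]
grip_width: 0.0858
gripper_force: 0.0
2.6 [ 0.42339404 -0.12165542  0.25161263] [-5.55710693e-01 -2.20595127e-01  1.92680526e+00  3.66619900e-04
  1.43419276e+00 -2.34067590e+00] [[-0.    -0.96  -0.28   0.073]
 [ 1.    -0.    -0.001  0.001]
 [ 0.001 -0.28   0.96  -0.143]
 [ 0.     0.     0.     1.   ]] 325.19226210127806 281.239808117678 210.12260625100768
bolt_knob [(array([243., 219.]), 0.59, array([ 0.4701, -0.1548,  0.05  ]))]
lens []
stand [(array([251., 269.]), 0.69, array([ 0.5544, -0.135 ,  0.    ]))]
```

View pics/w1.png

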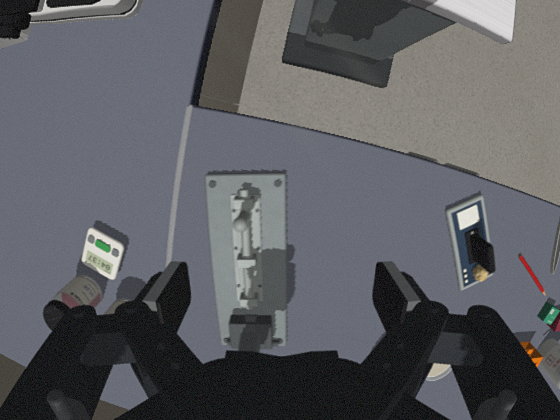

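The wrist view shows the stand plate with corners near (206,173), (287,171), (222,346), (286,347), the knob ball at about (240,222), and the tray at about (472,242) at upper right.

```bash
cat > b.py <<'E'
from h import *
s=sense();c=optics.get_image("wrist")
for n,p,z in[("nl",(206,173),.01),("nr",(287,171),.01),("fl",(222,346),.01),("fr",(286,347),.01),("ball",(240,222),.063),
 ("t1",(446,208),.0105),("t2",(481,193),.0105),("t3",(498,277),.0105),("t4",(465,291),.0105)]:
    print(n,np.round(watz(s,c,p,z),4))
E
python3 b.py
```

```text
nl [ 0.4342 -0.2106  0.01  ]
nr [ 0.4119 -0.1148  0.01  ]
fl [ 0.69  -0.154  0.01 ]
fr [ 0.6686 -0.0592  0.01  ]
ball [ 0.4681 -0.1552  0.063 ]
t1 [0.4112 0.104  0.0105]
t2 [0.3782 0.1541 0.0105]
t3 [0.4962 0.2485 0.0105]
t4 [0.5278 0.1924 0.0105]
```

```bash
python3 -m creep '[{"offset":[46,-33,-40],"rot":[0,0,0],"jaw":-0.2},{"offset":[46,-33,-90],"rot":[0,0,0],"jaw":-0.2},{"offset":[46,-33,-120],"rot":[0,0,0],"jaw":-0.2},{"offset":[46,-33,-120],"rot":[0,0,0],"jaw":-0.2},{"offset":[46,-33,-120],"rot":[0,0,0],"jaw":-0.2}]'; python3 w.py pics/w2.png bolt_knob
```

```text
clock: 3.48
position: [0.4698, -0.152, 0.1332]
ee_rot: [-0.108, 0.994, -0.001, 0.001]
ft_force: [-0.1, -1.1, 0.3]
grip_width: 0.051
gripper_force: 0.0
3.475 [ 0.4698002  -0.15202054  0.13318864] [-5.58243024e-01  4.63040436e-02  1.92150348e+00  3.47965407e-05
  1.17081235e+00 -2.34546383e+00] [[-0.    -0.96  -0.28   0.073]
 [ 1.    -0.    -0.001  0.001]
 [ 0.001 -0.28   0.96  -0.143]
 [ 0.     0.     0.     1.   ]] 325.19226210127806 281.239808117678 210.12260625100768
bolt_knob [(array([275., 221.]), 0.55, array([ 0.4721, -0.1563,  0.05  ]))]
```

```bash
python3 -m creep '[{"offset":[0,-3,-45],"rot":[0,0,0],"jaw":-0.2},{"offset":[0,-3,-80],"rot":[0,0,0],"jaw":-0.2},{"offset":[0,-3,-95],"rot":[0,0,0],"jaw":-0.2},{"offset":[0,-3,-95],"rot":[0,0,0],"jaw":-0.2},{"offset":[0,-3,-95],"rot":[0,0,0],"jaw":1},{"offset":[0,-3,-95],"rot":[0,0,0],"jaw":1},{"offset":[0,-3,-95],"rot":[0,0,0],"jaw":1},{"offset":[0,-3,-95],"rot":[0,0,0],"jaw":1},{"offset":[0,-3,-95],"rot":[0,0,0],"jaw":1},{"offset":[0,-3,-95],"rot":[0,0,0],"jaw":1}]'
```

```text
clock: 4.82
position: [0.4701, -0.1561, 0.0379]
ee_rot: [-0.107, 0.994, -0.001, 0.001]
ft_force: [-0.8, 1.8, 6.5]
grip_width: 0.0138
gripper_force: 58.3
```

```bash
python3 -m creep '[{"offset":[10,2.2,0],"rot":[0,0,0],"jaw":1},{"offset":[20,4.4,0],"rot":[0,0,0],"jaw":1},{"offset":[30,6.6,0],"rot":[0,0,0],"jaw":1},{"offset":[33,7.3,0],"rot":[0,0,0],"jaw":1},{"offset":[36,8,0],"rot":[0,0,0],"jaw":1},{"offset":[38,8.4,0],"rot":[0,0,0],"jaw":1},{"offset":[38,8.4,0],"rot":[0,0,0],"jaw":1}]'
```

```text
clock: 5.7
position: [0.5081, -0.1475, 0.038]
ee_rot: [-0.107, 0.994, -0.001, 0.001]
ft_force: [-0.7, 1.3, 6.8]
grip_width: 0.0137
gripper_force: 58.6
```

```bash
python3 -m creep '[{"offset":[2,0.4,0],"rot":[0,0,0],"jaw":1},{"offset":[3,0.7,0],"rot":[0,0,0],"jaw":1},{"offset":[3,0.7,0],"rot":[0,0,0],"jaw":1}]'
```

```text
clock: 6.08
position: [0.5081, -0.1474, 0.0378]
ee_rot: [-0.108, 0.994, -0.001, -0.003]
ft_force: [-13.6, -2.4, 14.8]
grip_width: 0.014
gripper_force: 59.3
```

```bash
python3 -m creep '[{"offset":[-3,-0.7,0],"rot":[0,0,0],"jaw":-0.2},{"offset":[-3,-0.7,0],"rot":[0,0,0],"jaw":-0.2},{"offset":[-3,-0.7,0],"rot":[0,0,0],"jaw":-0.2},{"offset":[-3,-0.7,40],"rot":[0,0,0],"jaw":-0.2},{"offset":[-3,-0.7,90],"rot":[0,0,0],"jaw":-0.2},{"offset":[-25,60,140],"rot":[0,0,5],"jaw":-0.2},{"offset":[-45,120,180],"rot":[0,0,12],"jaw":-0.2},{"offset":[-70,180,180],"rot":[0,0,20],"jaw":-0.2},{"offset":[-70,240,180],"rot":[0,0,26],"jaw":-0.2},{"offset":[-70,300,180],"rot":[0,0,26],"jaw":-0.2},{"offset":[-70,310,180],"rot":[0,0,26],"jaw":-0.2},{"offset":[-70,310,180],"rot":[0,0,26],"jaw":-0.2}]'; python3 w.py pics/w3.png grip pocket stone tray bolt_knob lens
```

```text
clock: 7.58
position: [0.4394, 0.1657, 0.2163]
ee_rot: [-0.33, 0.944, 0.0, 0.0]
ft_force: [0.7, -0.4, 0.3]
grip_width: 0.0512
gripper_force: 0.0
7.575 [0.43943662 0.16571971 0.21625395] [ 1.02254057e-01 -1.09493538e-01  1.90009927e+00  3.29402919e-04
  1.35093085e+00 -2.14158743e+00] [[-0.    -0.96  -0.28   0.072]
 [ 1.    -0.    -0.001  0.001]
 [ 0.001 -0.28   0.96  -0.143]
 [ 0.     0.     0.     1.   ]] 325.19226210127806 281.239808117678 210.12260625100768
grip [(array([273., 205.]), 0.86, array([0.4543, 0.1686, 0.045 ]))]
pocket [(array([272., 236.]), 0.65, array([0.49  , 0.1938, 0.02  ]))]
stone [(array([276., 240.]), 0.66, array([0.4907, 0.2001, 0.02  ])), (array([275., 237.]), 0.37, array([0.4883, 0.1962, 0.02  ]))]
tray [(array([275., 196.]), 0.94, array([0.4553, 0.1705, 0.    ]))]
bolt_knob [(array([29., 78.]), 0.93, array([ 0.5102, -0.1533,  0.05  ]))]
lens []
```

View pics/w3.png

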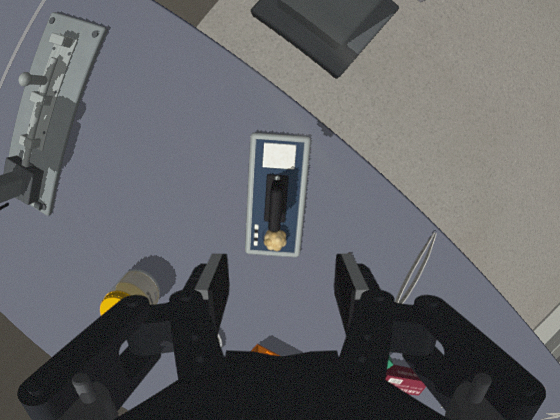

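The tray fills the middle of the picture, with corners at (251,133), (311,136), (247,253), (299,256), the grip at (276,203) and the stone at (275,240). The knob is at (25,80), moved along toward the column.

Run:
```python
from h import *
s=sense();c=optics.get_image("wrist")
P=[watz(s,c,p,.0105) for p in[(251,133),(311,136),(247,253),(299,256)]]
a,b,d,e=P
for v in(d-a,e-b,a-b,d-e):print(np.linalg.norm(v),np.degrees(np.arctan2(v[1],v[0])))
print(np.mean(P,0),s["position"])
for p,z in(((275,177),.063),((276,228),.055),((275,240),.02),((276,203),.055)):print(watz(s,c,p,z))
```

```text
0.1380994187635161 34.90941273323943
0.13874594080447966 33.68494117609714
0.06401357513582384 -54.7030942357681
0.0610474600862679 -55.26132449378766
[0.45386657 0.16837736 0.0105    ] [0.44006962 0.16283617 0.21622784]
[0.42898539 0.14784112 0.063     ]
[0.46997962 0.18081015 0.055     ]
[0.4919817  0.19578983 0.02      ]
[0.44978424 0.16507479 0.055     ]
```

```bash
python3 -m creep '[{"offset":[14,5.5,-40],"rot":[0,0,-3],"jaw":-0.2},{"offset":[14,5.5,-90],"rot":[0,0,-3],"jaw":-0.2},{"offset":[14,5.5,-130],"rot":[0,0,-3],"jaw":-0.2},{"offset":[14,5.5,-160],"rot":[0,0,-3],"jaw":0},{"offset":[14,5.5,-180],"rot":[0,0,-3],"jaw":0.2},{"offset":[14,5.5,-188],"rot":[0,0,-3],"jaw":0.4},{"offset":[14,5.5,-188],"rot":[0,0,-3],"jaw":0.5}]'; python3 w.py pics/w4.png grip stone
```

```text
clock: 8.85
position: [0.4539, 0.169, 0.0283]
ee_rot: [-0.303, 0.953, 0.0, -0.0]
ft_force: [-0.6, -0.1, -0.0]
grip_width: 0.0211
gripper_force: 0.0
8.85 [0.45387001 0.168988   0.02826237] [ 1.06264602e-01  1.99336109e-01  1.99649100e+00 -1.94641049e-05
  9.46207772e-01 -2.08044475e+00] [[-0.    -0.96  -0.28   0.072]
 [ 1.    -0.    -0.001  0.001]
 [ 0.001 -0.28   0.96  -0.143]
 [ 0.     0.     0.     1.   ]] 325.19226210127806 281.239808117678 210.12260625100768
grip [(array([281., 291.]), 0.81, array([0.4549, 0.1708, 0.045 ]))]
stone [(array([284., 338.]), 0.74, array([0.4921, 0.199 , 0.02  ]))]
```

View pics/w4.png

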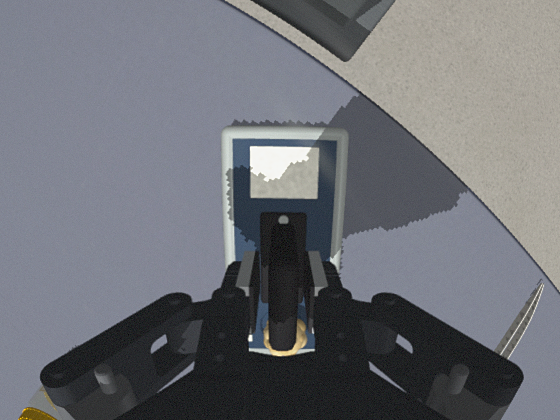

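The fingers straddle the grip evenly, with the grip at (283,290), and the stone shows behind it at (284,338), so I'll close gently.

```bash
python3 -m creep '[{"offset":[0,0,0],"rot":[0,0,0],"jaw":0.58},{"offset":[0,0,0],"rot":[0,0,0],"jaw":0.64},{"offset":[0,0,0],"rot":[0,0,0],"jaw":0.68},{"offset":[0,0,0],"rot":[0,0,0],"jaw":0.72},{"offset":[0,0,0],"rot":[0,0,0],"jaw":0.8},{"offset":[0,0,0],"rot":[0,0,0],"jaw":1},{"offset":[0,0,0],"rot":[0,0,0],"jaw":1},{"offset":[0,0,0],"rot":[0,0,0],"jaw":1}]'
```

```text
clock: 10.0
position: [0.4541, 0.1693, 0.0285]
ee_rot: [-0.303, 0.953, -0.0, 0.0]
ft_force: [-1.5, -0.4, 5.4]
grip_width: 0.0114
gripper_force: 59.2
```

```bash
python3 -m creep '[{"offset":[0,0,1],"rot":[0,0,0],"jaw":1},{"offset":[0,0,3],"rot":[0,0,0],"jaw":1},{"offset":[0,0,6],"rot":[0,0,0],"jaw":1},{"offset":[0,0,10],"rot":[0,0,0],"jaw":1},{"offset":[0,0,15],"rot":[0,0,0],"jaw":1},{"offset":[0,0,20],"rot":[0,0,0],"jaw":1},{"offset":[0,0,25],"rot":[0,0,0],"jaw":1},{"offset":[0,0,30],"rot":[0,0,0],"jaw":1},{"offset":[0,0,34],"rot":[0,0,0],"jaw":1},{"offset":[0,0,37],"rot":[0,0,0],"jaw":1},{"offset":[0,0,39],"rot":[0,0,0],"jaw":1},{"offset":[0,0,40],"rot":[0,0,0],"jaw":1}]'; python3 w.py pics/w5.png stone
```

```text
clock: 11.5
position: [0.4538, 0.1693, 0.0683]
ee_rot: [-0.303, 0.953, -0.0, -0.0]
ft_force: [-0.1, 0.9, -2.8]
grip_width: 0.0112
gripper_force: 58.5
11.5 [0.45383599 0.16925641 0.06833783] [ 1.06842504e-01  1.24876171e-01  1.98395393e+00 -2.09983515e-05
  1.03278741e+00 -2.08039744e+00] [[-0.    -0.96  -0.28   0.072]
 [ 1.    -0.    -0.001  0.001]
 [ 0.001 -0.28   0.96  -0.143]
 [ 0.     0.     0.     1.   ]] 325.19226210127806 281.239808117678 210.12260625100768
stone [(array([285., 336.]), 0.58, array([0.5157, 0.2178, 0.02  ]))]
```

View pics/w5.png

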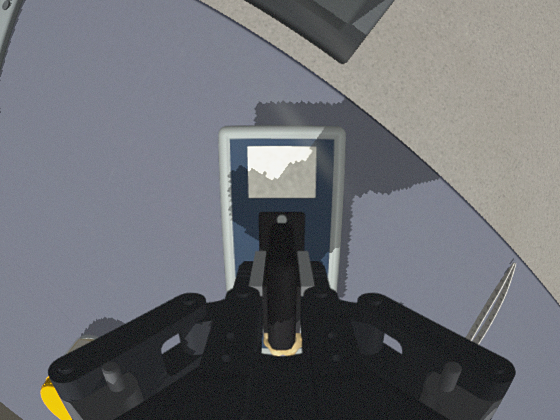

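The tray hangs level in the grip, with its label end at (283,130) and the stone still in the pocket at (285,345). Next I raise it and carry it smoothly to a standoff.

```bash
python3 -m creep '[{"offset":[0,0,0.5],"rot":[0,0,0],"jaw":1},{"offset":[0,0,4],"rot":[0,0,0],"jaw":1},{"offset":[0,0,11],"rot":[0,0,0],"jaw":1},{"offset":[0,0,22],"rot":[0,0,0],"jaw":1},{"offset":[0,0,36],"rot":[0,0,0],"jaw":1},{"offset":[0,0,52],"rot":[0,0,0],"jaw":1},{"offset":[0,0,69],"rot":[0,0,0],"jaw":1},{"offset":[0,0,83],"rot":[0,0,0],"jaw":1},{"offset":[0,0,94],"rot":[0,0,0],"jaw":1},{"offset":[0,0,101],"rot":[0,0,0],"jaw":1},{"offset":[0,0,104.5],"rot":[0,0,0],"jaw":1},{"offset":[0,0,105],"rot":[0,0,0],"jaw":1}]'
```

```text
clock: 13.1
position: [0.4537, 0.1692, 0.1731]
ee_rot: [-0.303, 0.953, 0.0, -0.0]
ft_force: [0.2, 0.1, -2.2]
grip_width: 0.0111
gripper_force: 58.4
```

```bash
python3 -m creep '[{"offset":[0,-0.2,0],"rot":[0,0,0],"jaw":1},{"offset":[0,-1.6,0],"rot":[0,0,-0.1],"jaw":1},{"offset":[0,-5,0],"rot":[0,0,-0.4],"jaw":1},{"offset":[0.2,-11.5,0],"rot":[0,0,-0.8],"jaw":1},{"offset":[0.4,-21,0],"rot":[0,0,-1.5],"jaw":1},{"offset":[0.6,-34,0],"rot":[0,0,-2.4],"jaw":1},{"offset":[0.9,-50,0],"rot":[0,0,-3.5],"jaw":1},{"offset":[1.2,-69,0],"rot":[0,0,-4.8],"jaw":1},{"offset":[1.6,-90,0],"rot":[0,0,-6.3],"jaw":1},{"offset":[2,-113,0],"rot":[0,0,-7.9],"jaw":1},{"offset":[2.5,-138,0],"rot":[0,0,-9.6],"jaw":1},{"offset":[3,-163.5,0],"rot":[0,0,-11.4],"jaw":1}]'
python3 -m creep '[{"offset":[0.5,-25.2,0],"rot":[0,0,-1.8],"jaw":1},{"offset":[1,-50,0],"rot":[0,0,-3.5],"jaw":1},{"offset":[1.4,-73.6,0],"rot":[0,0,-5.1],"jaw":1},{"offset":[1.8,-95,0],"rot":[0,0,-6.6],"jaw":1},{"offset":[2.1,-114,0],"rot":[0,0,-7.9],"jaw":1},{"offset":[2.4,-130,0],"rot":[0,0,-9],"jaw":1},{"offset":[2.6,-142.6,0],"rot":[0,0,-9.9],"jaw":1},{"offset":[2.8,-152,0],"rot":[0,0,-10.6],"jaw":1},{"offset":[3,-158.5,0],"rot":[0,0,-11],"jaw":1},{"offset":[3,-162,0],"rot":[0,0,-11.3],"jaw":1},{"offset":[3,-163.3,0],"rot":[0,0,-11.4],"jaw":1},{"offset":[3,-163.5,0],"rot":[0,0,-11.4],"jaw":1}]'
cat > m.py <<'E'
import sys
from h import *
k=sys.argv[1];Z={};s=sense()
for n in("scene","side"):
    c=optics.get_image(n);cv2.imwrite(f"pics/{n}{k}.png",c["img"])
    for t in("lens","stone","grip","bolt_knob"):
        r=spotter.spot_point(n,t)
        if r:Z.setdefault(t,[]).append((ray(c,r[0]["at"]),np.round(r[0]["at"]),r[0]["confidence"]))
for t,v in Z.items():print(t,[(x[1],round(x[2],2)) for x in v],np.round(tri([x[0] for x in v]),4) if len(v)>1 else "")
print(s["clock"],s["position"])
E
python3 m.py 3; python3 w.py pics/w6.png stone bolt_knob
python3 - <<'E'
import cv2,numpy as np
a=cv2.imread('pics/scene3.png')[110:225,200:350];b=cv2.imread('pics/side3.png')[165:315,320:450]
f=lambda i:cv2.resize(i,(400,int(400*i.shape[0]/i.shape[1])),interpolation=cv2.INTER_CUBIC)
a,b=f(a),f(b);o=np.zeros((max(len(a),len(b)),800,3),np.uint8);o[:len(a),:400]=a;o[:len(b),400:]=b
cv2.imwrite('pics/c3.png',o)
E
```

```text
clock: 14.6
position: [0.4567, 0.0041, 0.1733]
ee_rot: [-0.206, 0.979, -0.0, 0.0]
ft_force: [0.5, -0.3, -2.9]
grip_width: 0.0112
gripper_force: 58.4
clock: 16.1
position: [0.4599, -0.1575, 0.1733]
ee_rot: [-0.109, 0.994, 0.0, -0.0]
ft_force: [0.3, -0.1, -2.1]
grip_width: 0.0112
gripper_force: 58.4
lens [(array([268., 146.]), 0.81)] 
stone [(array([298., 147.]), 0.63)] 
grip [(array([313., 137.]), 0.77), (array([275., 188.]), 0.28)] [0.4661 0.1359 0.313 ]
bolt_knob [(array([298., 182.]), 0.44)] 
16.1 [ 0.45987361 -0.1575482   0.1732657 ]
16.6 [ 0.45984719 -0.15769873  0.17326103] [-5.79583846e-01 -2.11163599e-02  1.90436407e+00  7.30908904e-06
  1.25838340e+00 -2.36894477e+00] [[-0.    -0.96  -0.28   0.073]
 [ 1.    -0.    -0.001  0.001]
 [ 0.001 -0.28   0.96  -0.143]
 [ 0.     0.     0.     1.   ]] 325.19226210127806 281.239808117678 210.12260625100768
stone [(array([285., 334.]), 0.8, array([ 0.615 , -0.1188,  0.02  ]))]
bolt_knob []
```

View pics/c3.png

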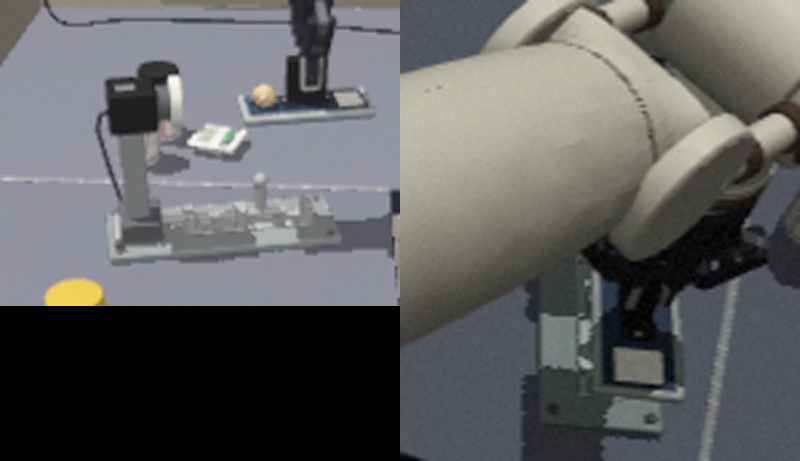

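View pics/w6.png

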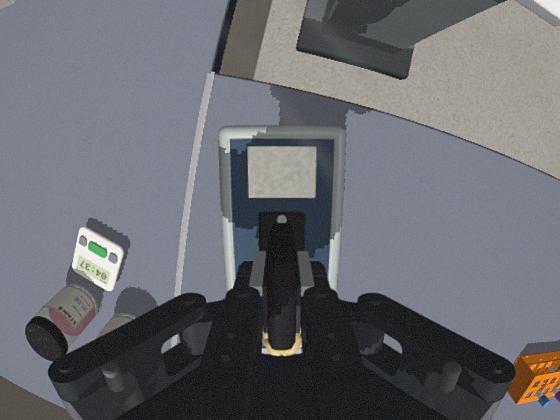

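In the scene crop (left) the stone sits in the tray's pocket at (264,95), at ring-light height (175,100). The arm hides the camera from the side view. The wrist view shows the tray level, with the stone at (283,345). I'll refine the lens position from the unobstructed first pictures.

Run:
```python
from h import *
i=cv2.imread('pics/scene0.png')[125:215,225:340];j=cv2.imread('pics/side0.png')[170:310,350:420]
f=lambda i,s:cv2.resize(i,None,fx=s,fy=s,interpolation=cv2.INTER_CUBIC)
a,b=f(i,4),f(j,4);o=np.zeros((600,800,3),np.uint8);o[:len(a),:a.shape[1]]=a;o[:len(b),500:500+b.shape[1]]=b
cv2.imwrite('pics/c0.png',o)
S=optics.get_image("scene");D=optics.get_image("side")
pr=lambda c,X:(lambda p:np.round([p[0]/p[2]*c["fx"]+c["cx"],p[1]/p[2]*c["fy"]+c["cy"]],1))(np.array(c["R"])@X+np.array(c["t"]))
print("tri lens",tri([ray(S,(269,149)),ray(D,(394,214))]),tri([ray(S,(268,146)),ray(D,(394,214))]))
for X in((.5915,-.129,.165),(.5895,-.1245,.165),(.4599+.0439,-.1577+.0097,.165)):print(X,pr(S,np.array(X)),pr(D,np.array(X)))
```

```text
tri lens [ 0.58979415 -0.12515061  0.16375743] [ 0.58945485 -0.12534663  0.17039272]
(0.5915, -0.129, 0.165) [268.4 147.9] [395.7 213.8]
(0.5895, -0.1245, 0.165) [268.9 148.5] [393.7 214. ]
(0.5038, -0.14800000000000002, 0.165) [299.9 145.7] [397.  246.2]
```

View pics/c0.png

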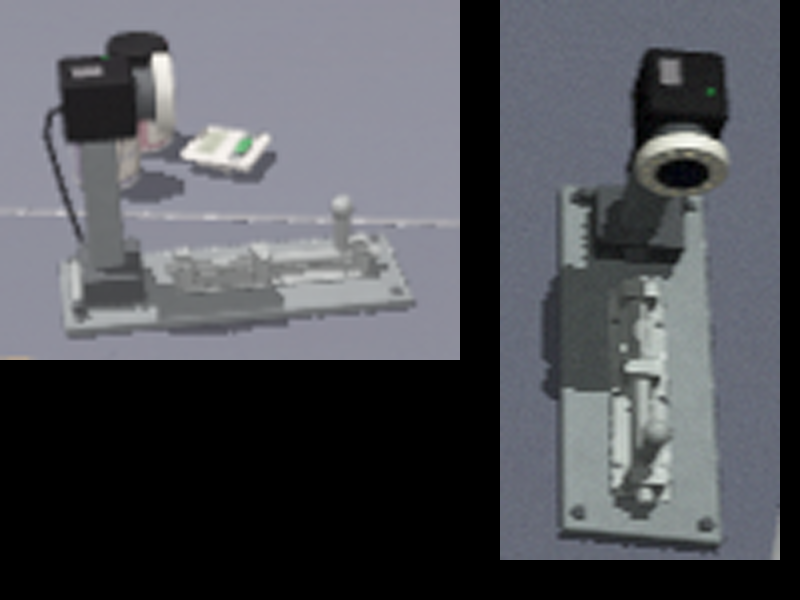

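```bash
python3 -m creep '[{"offset":[0.2,0,0],"rot":[0,0,0],"jaw":1},{"offset":[1.5,0.3,0],"rot":[0,0,0],"jaw":1},{"offset":[4,0.9,0],"rot":[0,0,0],"jaw":1},{"offset":[7.5,1.7,0],"rot":[0,0,0],"jaw":1},{"offset":[11.5,2.5,0],"rot":[0,0,0],"jaw":1},{"offset":[15,3.3,0],"rot":[0,0,0],"jaw":1},{"offset":[17.5,3.9,0],"rot":[0,0,0],"jaw":1},{"offset":[18.8,4.2,0],"rot":[0,0,0],"jaw":1},{"offset":[19,4.2,0],"rot":[0,0,0],"jaw":1},{"offset":[19,4.2,0],"rot":[0,0,0],"jaw":1}]'
python3 -m creep '[{"offset":[0,0,0],"rot":[0,0,0],"jaw":1},{"offset":[0,0,0],"rot":[0,0,0],"jaw":1},{"offset":[0,0,0],"rot":[0,0,0],"jaw":1},{"offset":[0,0,0],"rot":[0,0,0],"jaw":1},{"offset":[0,0,0],"rot":[0,0,0],"jaw":1},{"offset":[0,0,0],"rot":[0,0,0],"jaw":1},{"offset":[0,0,0],"rot":[0,0,0],"jaw":1},{"offset":[0,0,0],"rot":[0,0,0],"jaw":1}]'
python3 m.py 4
python3 - <<'E'
import cv2
cv2.imwrite('pics/c4.png',cv2.resize(cv2.imread('pics/scene4.png')[110:220,220:350],None,fx=5,fy=5,interpolation=cv2.INTER_CUBIC))
E
```

```text
clock: 18.1
position: [0.4788, -0.1536, 0.1733]
ee_rot: [-0.109, 0.994, -0.0, -0.0]
ft_force: [0.4, 0.2, -2.0]
grip_width: 0.0114
gripper_force: 58.4
clock: 19.1
position: [0.4789, -0.1535, 0.1733]
ee_rot: [-0.109, 0.994, -0.0, 0.0]
ft_force: [-0.2, 0.5, -2.5]
grip_width: 0.011
gripper_force: 58.4
lens [(array([271., 150.]), 0.62)] 
stone [(array([291., 144.]), 0.56)] 
grip [(array([308., 138.]), 0.89), (array([401., 251.]), 0.94)] [ 0.4814 -0.1562  0.1867]
bolt_knob [(array([295., 182.]), 0.44)] 
19.1 [ 0.478866   -0.15354669  0.17328162]
```

View pics/c4.png

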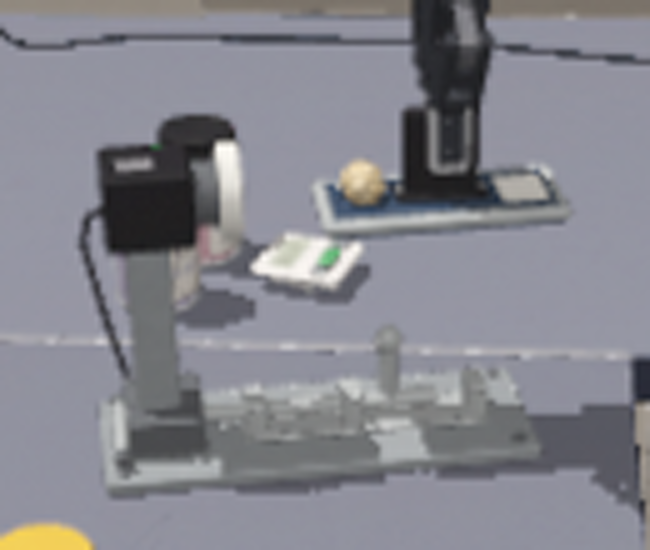

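The scene crop shows the stone in its pocket at (362,183), level with the ring-light front at (240,187). That gap works out to about 70 mm, the column is upright, and the knob at (388,345) has moved about 38 mm to home.

```bash
python3 -c "
from workcell import ctrl
print(ctrl.close_job())"
```

```text
the job is handed in; nothing more can be done
None
```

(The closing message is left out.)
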